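# Fold the empty crate flat

## Task

Fold the empty folding crate flat onto its own base where it stands: tip the two short end walls inward first, then the long wall whose hinge sits lower, and last the long wall on the raised rim so that it closes on top, each pressed down fully flat. Do not shove the crate out of its place, and leave the goods standing around it undisturbed.

Things in the scene. Friction and masses are not known exactly. Their poses are not given: they have to be found in the camera images.
- crate: dark green plastic folding crate, open, empty, loose on the table; 1 kg, slides at about 5 N. Outside 200 (its x) by 300 (its y) by 150 mm high, tops of all four walls level; 51 mm high folded; inner floor 12 mm up. Origin: centre of underside; z up. Long walls at +x (low hinge, far from the robot) and -x (raised hinge, near), short end walls at +y and -y
- end_left (a joint): hinge angle of the short end wall at the crate's +y: 0 upright, 1.57 folded in, level. Solid wall 172 mm wide, 131 mm from hinge line to top edge, 12 mm thick; hinge line at mid-thickness, at (0, 142, 19) mm in the crate's frame, along its x. Stiff: it stays where left; about 1 N at the top edge moves it. Starts at 0 to 0.25. It stands between the long walls, which cannot tip in before it does
- end_right (a joint): hinge angle of the short end wall at the crate's -y: 0 upright, 1.57 folded in, level. Solid wall 172 mm wide, 131 mm from hinge line to top edge, 12 mm thick; hinge line at mid-thickness, at (0, -142, 19) mm in the crate's frame, along its x. Stiff: it stays where left; about 1 N at the top edge moves it. Starts at 0 to 0.25. It stands between the long walls, which cannot tip in before it does
- side_low (a joint): hinge angle of the long wall at the crate's +x: 0 upright, 1.57 folded in, level. Solid wall 300 mm wide, 118 mm from hinge line to top edge, 12 mm thick; hinge line at mid-thickness, at (94, 0, 32) mm in the crate's frame, along its y. Stiff: it stays where left; about 1 N at the top edge moves it. Starts upright; folded it lies on the end walls
- side_high (a joint): hinge angle of the long wall at the crate's -x: 0 upright, 1.57 folded in, level. Solid wall 300 mm wide, 105 mm from hinge line to top edge, 12 mm thick; hinge line at mid-thickness, at (-94, 0, 45) mm in the crate's frame, along its y. Stiff: it stays where left; about 1 N at the top edge moves it. Starts upright; folded it lies 1 mm above side_low, overlapping it
- end_left_top (a point): middle of the top edge of the end wall at +y (centre of its 12 mm thickness); it swings inward and down with the wall
- end_right_top (a point): middle of the top edge of the end wall at -y (centre of its 12 mm thickness); it swings inward and down with the wall
- side_low_top (a point): middle of the top edge of the long wall at +x (low hinge) (centre of its 12 mm thickness); it swings inward and down with the wall
- side_high_top (a point): middle of the top edge of the long wall at -x (raised hinge) (centre of its 12 mm thickness); it swings inward and down with the wall
- tin_mid (a point): centre of a food tin, 74 mm across, 110 mm high, standing on the table past the crate's +y end; leave alone
- jar_mid (a point): centre of an amber jar with a white cap, 68 mm across, 125 mm high, standing off the crate's far +y corner; leave alone
- packet_mid (a point): centre of an orange food packet, 55 by 105 by 135 mm high, standing off the crate's far -y corner; leave alone
- tape_mid (a point): centre of a roll of brown packing tape, 110 mm across, 48 mm high, lying flat past the crate's -y end; leave alone

How it is judged:
By the outcome, as a careful person would: the job done as asked, in the order asked, and still so for the second after the job is handed in, with the robot touching nothing.
It also fails if it takes over 61 s, if anything falls off the work surface, if the arm or the gripper's body presses on something with over 40 N, if the wrist force passes 120 N, or if a joint passes its speed limit or range.

## Robot

A 6-joint arm with a two-finger parallel gripper is mounted at the origin on the work surface. World frame = base frame: x ahead of the robot, y to its left, z up, the work surface at z = 0. Lengths are in m, angles in rad, forces in N, time in s.
With the tool pointing down it reaches from about 0.35 to 1 m from the base axis. Payload 7.1 kg.
Tool frame: the origin (TCP) lies midway between the tips of the shut fingers; the grasp point (between the pads) lies 19 mm behind it; z points along the fingers, y is the line along which they close (so a half turn about z gives the same grasp; the last joint's range is limited). The gripper opens to 85 mm and grips with 20 to 120 N. Pads are 22 mm wide; open, the fingers measure 114 mm over their backs; the gripper's body (76 mm by 85 mm) begins 54 mm behind the grasp point. The pads swing forward as they close: fully open they stand 13 mm farther back than shut.
Start: joints at [-0.019, 0.423, 1.63, -0, 1.089, -0.019], TCP at [0.625, 0, 0.231] pointing down, gripper open.
Joint ranges: [-3, 3], [-0.9, 2.11], [0.09, 2.58], [-1.31, 4.45], [0.11, 2.69], [-2.54, 2.54]. Speed limits (rad/s): [2.39, 2.39, 3.01, 3.14, 3.14, 3.14].

## Interface

Orientations are given as a 3x3 rotation matrix whose columns are the frame's x, y, z axes.
In Python, from rig import ctrl gives the robot as it stands.
- The arm moves only by the tool step_arm, never from a script. Its argument "motion" is text: rows parted by semicolons, each of 5 numbers parted by spaces: the closure, from 0 (fully open) to 1 (shut), then the shift along the tool's x, y, z in m, then the turn about the tool's z in degrees. In form: hand tx ty tz turn; .... A call has 1 to 5 rows; each row is the pose to reach, as a shift and turn from the pose commanded when the call began, along the tool's axes at that moment; what a row does not reach only later rows make up. A row lasts 1/8 s, in which the tool goes at most 62.5 mm and 10.7 degrees, less where a joint would pass 70% of its speed; a pose out of reach is approached as far as the arm can. A call with a gripper value outside its range is refused whole. The fingers move at their own pace and stop on an object; "newtons" is the grip in N (left out, the last holds). Time passes only in rows, so rows that repeat a pose let the fingers close. It gives the time, the measured TCP pose, the force, the opening and the grip force at its end, in the units of the state.
- ctrl.sense(): the state, without advancing time (a new reading comes with each control period).
- ctrl.camera(name): name is "scene" or "side" or "wrist"; returns a dict with "pixels" (420x560x3 uint8, red, green, blue), "K" (3x3 intrinsics, pixels), "world_from_camera" (4x4, takes a point from camera to world coordinates). Camera axes: x right, y up, looking along -z (the intrinsics and any distortion apply to the point x, -y, -z); pixel columns grow to the right and rows downward; lengths in m; the calibration is good to about 2 mm. A picture is of the moment at which its call begins. There is no depth.
- ctrl.close_job(): hands the job in; it is judged then, once.
Trained networks look in the newest picture that a camera, given by its name, has taken for a name from the list of things; names that differ only in an ending like _2 or _b are one class to them, and where a whole thing is asked for, a point or a joint stands for the part that bears it (a point fixed in the world has none). Each returns a list of dicts, best first, with "p" (0 to 1); they miss things now and then, are a little off and sometimes report something else, mostly with a low value. They report only what shows in the picture. A call takes as long as a camera call.
- ctrl.find_in(camera, target): "centre" ([column, row] in pixels, amid what is visible of it).
The state is a dict: "clock": time; "joint_pos": joint angles; "joint_vel": joint speeds; "joint_torque": joint torques, N m; "eef_pos": TCP position; "tool_rot": TCP orientation; "force": force on the tool from outside, world axes, zero at the start; "moment": the same for the moment, N m; "finger_gap": finger opening in m; "gripper_force": force on a finger pad.
Only numpy, scipy, OpenCV 4.12 (cv2) and the standard library are available. Lean on these libraries where they do the work, as an engineer would, in place of code of your own. Each camera call takes 0.05 s, during which the arm holds its last target. There are 200 camera calls.

## Working session

There is one attempt and no reset: what is moved stays moved. The work goes in short steps, Python scripts to look and compute and a tool call to move; the robot and the scene stay as the last step left them, time stands still between calls to the robot, and variables do not carry over. Pictures are saved under pics/ and viewed, at most 10 in all, crops included, and the job is handed in when it is done.

Besides the shell and the picture viewer there is one more tool, called after "Emit:" as name(argument=value, ...), one argument or row to a line, values as JSON. step_arm: Moves the arm, as the interface text tells. Its arguments: {"type":"object","properties":{"motion":{"type":"string"},"newtons":{"type":"number"}},"required":["motion"]}

```bash
mkdir -p pics
cat > h.py <<'E'
import numpy as np,cv2
from rig import ctrl
def ray(c,px):
    K=np.array(c["K"]);T=np.array(c["world_from_camera"])
    d=np.linalg.solve(K,[px[0],px[1],1]);d=T[:3,:3]@[d[0],-d[1],-d[2]]
    return T[:3,3],d
def at(c,px,z):
    o,d=ray(c,px);return o+d*(z-o[2])/d[2]
def proj(c,p):
    K=np.array(c["K"]);T=np.array(c["world_from_camera"])
    q=T[:3,:3].T@(np.array(p)-T[:3,3]);q=K@[q[0],-q[1],-q[2]];return q[:2]/q[2]
def tri(rs):
    A=0;b=0
    for o,d in rs:
        d=d/np.linalg.norm(d);P=np.eye(3)-np.outer(d,d);A=A+P;b=b+P@o
    return np.linalg.solve(A,b)
E
python3 - <<'E'
from h import *
cs={}
for n in("scene","side"):
    cs[n]=ctrl.camera(n);
im=np.hstack([cs[n]["pixels"] for n in cs])[:,:,::-1]
for n in cs: cv2.imwrite(f"pics/{n}0.png",cs[n]["pixels"][:,:,::-1]); print(n,np.round(cs[n]["world_from_camera"],2)[:3,3])
for t in["end_left_top","end_right_top","side_low_top","side_high_top","tin_mid","jar_mid","packet_mid","tape_mid"]:
    r=[]
    for n in cs:
        f=ctrl.find_in(n,t)
        if f: r.append(ray(cs[n],f[0]["centre"])); print(t,n,np.round(f[0]["centre"]),round(f[0]["p"],2))
    if len(r)==2: print("  ",np.round(tri(r),3))
s=ctrl.sense();print(np.round(s["tool_rot"],3),s["clock"],s["eef_pos"])
E
```

```text
scene [1.05 0.65 0.84]
side [ 0.11 -0.52  0.83]
end_left_top scene [372. 252.] 0.93
end_left_top side [208. 183.] 0.92
   [0.546 0.23  0.098]
end_right_top scene [296. 174.] 0.89
end_right_top side [282. 250.] 0.86
   [ 0.535 -0.05   0.096]
side_low_top scene [296. 230.] 0.93
side_low_top side [270. 195.] 0.68
   [0.636 0.098 0.092]
side_high_top scene [359. 191.] 0.69
side_high_top side [212. 239.] 0.7
   [0.447 0.074 0.093]
tin_mid scene [420. 293.] 0.92
tin_mid side [162. 173.] 0.64
   [0.505 0.351 0.075]
jar_mid side [234. 145.] 0.55
packet_mid scene [210. 196.] 0.75
packet_mid side [355. 236.] 0.81
   [ 0.719 -0.114  0.062]
tape_mid scene [270. 156.] 0.92
tape_mid side [268. 193.] 0.68
   [ 0.592 -0.003  0.198]
[[ 0.  1.  0.]
 [ 1. -0. -0.]
 [-0.  0. -1.]] 0.9 [6.24990656e-01 3.13223927e-08 2.31356169e-01]
```

View pics/scene0.png

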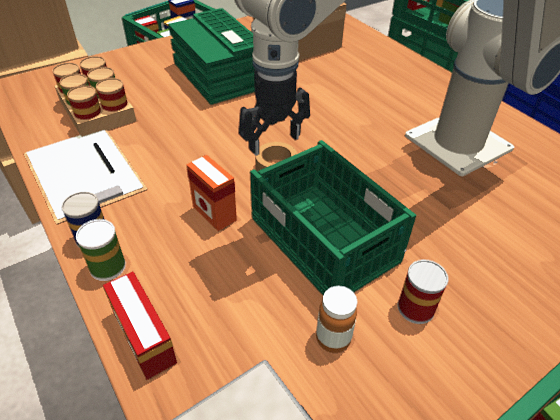

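View pics/side0.png

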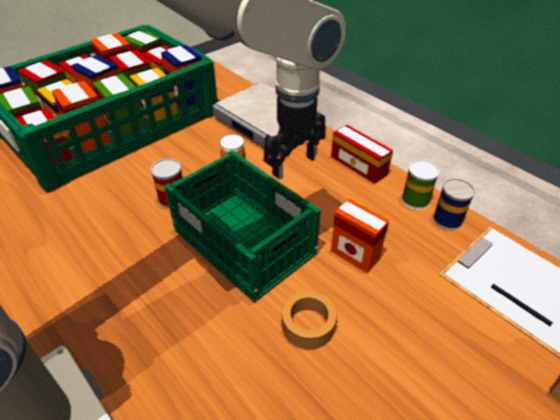

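Both views show the open crate with near-vertical walls: scene rim corners at about (322,144), (252,183), (413,214) and (337,262); side rim corners at about (168,187), (233,157) and (319,208). The tape is really at side (309,320), so the network's tape hit there was wrong. Next I fit the crate pose by its silhouette.

```bash
cat > fit.py <<'E'
from h import *
from scipy.optimize import minimize
def W(p,q):
    c,s=np.cos(p[2]),np.sin(p[2]);q=np.atleast_2d(q)
    return np.c_[p[0]+c*q[:,0]-s*q[:,1],p[1]+s*q[:,0]+c*q[:,1],q[:,2]]
box=np.array([[x,y,z] for x in(-.1,.1) for y in(-.15,.15) for z in(0,.15)])
def mask(im,seed):
    h=cv2.cvtColor(im,cv2.COLOR_RGB2HSV)
    m=((h[...,0]>60)&(h[...,0]<95)&(h[...,1]>90)).astype(np.uint8)
    m=cv2.morphologyEx(m,cv2.MORPH_CLOSE,np.ones((5,5)))
    m=cv2.morphologyEx(m,cv2.MORPH_OPEN,np.ones((3,3)))
    n,l=cv2.connectedComponents(m);k=(l==l[seed[1],seed[0]]).astype(np.uint8)
    cs,_=cv2.findContours(k,0,1);o=np.zeros_like(k);cv2.fillPoly(o,[cv2.convexHull(np.vstack(cs))],1);return o
E
python3 - <<'E'
from fit import *
cs={n:ctrl.camera(n) for n in("scene","side")}
ms={"scene":mask(cs["scene"]["pixels"],(340,240)),"side":mask(cs["side"]["pixels"],(215,240))}
def cost(p,ns=("scene","side")):
    t=0
    for n in ns:
        u=np.array([proj(cs[n],q) for q in W(p,box)],np.float32)
        o=np.zeros((1680,2240),np.uint8);cv2.fillConvexPoly(o,np.int32(cv2.convexHull(u*4+2)[:,0]),1)
        o=cv2.resize(o*255,(560,420),interpolation=cv2.INTER_AREA)/255.
        t+=np.abs(o-ms[n]).sum()/max(ms[n].sum(),1)
    return t
for ns in(("scene","side"),("scene",),("side",)):
    r=minimize(cost,[.54,.09,.05],args=(ns,),method="Nelder-Mead",options=dict(initial_simplex=np.array([[.54,.09,.05],[.56,.09,.05],[.54,.11,.05],[.54,.09,.2]]),xatol=1e-4,fatol=1e-4))
    print(ns,np.round(r.x,4),round(r.fun,4))
    if len(ns)==2:p=r.x
a={}
out=[]
for n in cs:
    im=cv2.resize(cs[n]["pixels"][:,:,::-1],None,fx=2,fy=2)
    for e,col in((1,(0,0,255)),(-1,(255,0,255))):
        for t in(0,.1,.2):
            y=e*(.142-.131*np.sin(t));z=.019+.131*np.cos(t)
            u=[proj(cs[n],q)*2 for q in W(p,[[-.086,y,z],[.086,y,z]])]
            cv2.line(im,*[tuple(np.int32(v)) for v in u],col,1)
    u=np.int32([proj(cs[n],q)*2 for q in W(p,box)])
    for i,j in((0,2),(4,6),(0,4),(2,6),(1,3),(5,7),(1,5),(3,7)):cv2.line(im,tuple(u[i]),tuple(u[j]),(0,255,255),1)
    x,y=(460,270) if n=="scene" else (310,290)
    out.append(im[y:y+350,x:x+390])
cv2.imwrite("pics/ov.png",np.hstack(out))
for n in cs:
  for t,z in(("jar_mid",.0625),("tin_mid",.055),("packet_mid",.0675),("tape_mid",.024)):
    for f in ctrl.find_in(n,t)[:2]: print(n,t,round(f["p"],2),np.round(at(cs[n],f["centre"],z),3))
E
```

```text
('scene', 'side') [0.5439 0.088  0.0261] 0.0626
('scene',) [0.5433 0.087  0.033 ] 0.0268
('side',) [0.5449 0.0921 0.0207] 0.0293
scene jar_mid 0.82 [0.68  0.296 0.062]
scene tin_mid 0.68 [0.496 0.337 0.055]
scene tin_mid 0.38 [0.52  0.206 0.055]
scene packet_mid 0.69 [0.529 0.216 0.068]
scene tape_mid 0.97 [ 0.504 -0.21   0.024]
scene tape_mid 0.45 [0.394 0.034 0.024]
side jar_mid 0.9 [0.712 0.349 0.062]
side tin_mid 0.8 [0.513 0.378 0.055]
side tin_mid 0.61 [ 0.561 -0.031  0.055]
side packet_mid 0.89 [ 0.71  -0.118  0.068]
side packet_mid 0.71 [0.547 0.081 0.068]
side tape_mid 0.74 [ 0.476 -0.199  0.024]
```

View pics/ov.png

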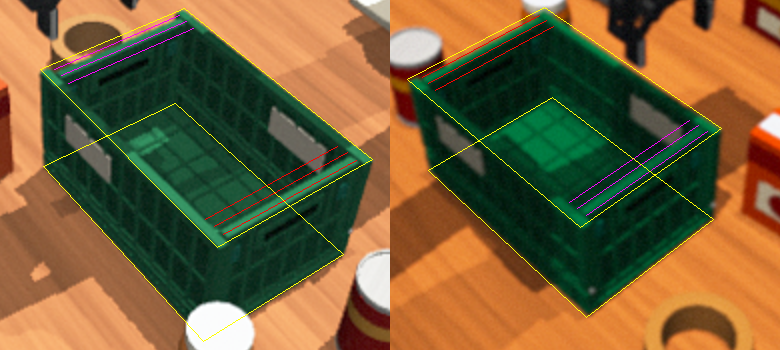

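Overlay matches both views: crate at (0.544, 0.089), yaw 0.027, with the end walls tipped slightly inward. I'll plan arcs for a shut-finger push on each outer face.

Run:
```python
import numpy as np
C=np.array([.544,.089]);c,s=np.cos(.027),np.sin(.027)
R=np.array([[c,-s],[s,c]])
for n,d,hd,hz,r,h in(("L",(0,1),.142,.019,.11,.012),("R",(0,-1),.142,.019,.11,.012),("low",(1,0),.094,.032,.1,.015),("high",(-1,0),.094,.045,.088,.015)):
    d=R@np.array(d);print(n)
    P=[]
    for t in np.linspace(0,np.pi/2,16):
        k=hd-r*np.sin(t)+.006*np.cos(t)+h
        x,y=C+d*k;P.append([x,y,hz+r*np.cos(t)+.006*np.sin(t)])
    P=np.array(P)
    print("start world",np.round(P[0],3),"end",np.round(P[-1],3))
    for b in(0,5,10):
        q=(P[b+1:b+6]-P[b])
        print("; ".join("1 %.3f %.3f %.3f 0"%(v[1],v[0],-v[2]) for v in q))
```

```text
L
start world [0.54  0.249 0.129] end [0.543 0.133 0.025]
1 -0.012 0.000 -0.000 0; 1 -0.023 0.001 0.001 0; 1 -0.034 0.001 0.004 0; 1 -0.045 0.001 0.007 0; 1 -0.056 0.002 0.012 0
1 -0.010 0.000 0.006 0; 1 -0.019 0.001 0.013 0; 1 -0.028 0.001 0.020 0; 1 -0.036 0.001 0.029 0; 1 -0.042 0.001 0.038 0
1 -0.006 0.000 0.010 0; 1 -0.010 0.000 0.020 0; 1 -0.014 0.000 0.031 0; 1 -0.017 0.000 0.043 0; 1 -0.018 0.000 0.054 0
R
start world [ 0.548 -0.071  0.129] end [0.545 0.045 0.025]
1 0.012 -0.000 -0.000 0; 1 0.023 -0.001 0.001 0; 1 0.034 -0.001 0.004 0; 1 0.045 -0.001 0.007 0; 1 0.056 -0.002 0.012 0
1 0.010 -0.000 0.006 0; 1 0.019 -0.001 0.013 0; 1 0.028 -0.001 0.020 0; 1 0.036 -0.001 0.029 0; 1 0.042 -0.001 0.038 0
1 0.006 -0.000 0.010 0; 1 0.010 -0.000 0.020 0; 1 0.014 -0.000 0.031 0; 1 0.017 -0.000 0.043 0; 1 0.018 -0.000 0.054 0
low
start world [0.659 0.092 0.132] end [0.553 0.089 0.038]
1 -0.000 -0.010 -0.000 0; 1 -0.001 -0.021 0.001 0; 1 -0.001 -0.031 0.003 0; 1 -0.001 -0.041 0.006 0; 1 -0.001 -0.051 0.010 0
1 -0.000 -0.009 0.005 0; 1 -0.000 -0.018 0.011 0; 1 -0.001 -0.025 0.018 0; 1 -0.001 -0.033 0.026 0; 1 -0.001 -0.039 0.034 0
1 -0.000 -0.005 0.009 0; 1 -0.000 -0.010 0.019 0; 1 -0.000 -0.013 0.029 0; 1 -0.000 -0.015 0.039 0; 1 -0.000 -0.016 0.049 0
high
start world [0.429 0.086 0.133] end [0.523 0.088 0.051]
1 0.000 0.009 -0.000 0; 1 0.000 0.018 0.001 0; 1 0.001 0.027 0.002 0; 1 0.001 0.036 0.005 0; 1 0.001 0.045 0.009 0
1 0.000 0.008 0.004 0; 1 0.000 0.016 0.010 0; 1 0.001 0.023 0.016 0; 1 0.001 0.029 0.023 0; 1 0.001 0.034 0.030 0
1 0.000 0.005 0.008 0; 1 0.000 0.009 0.016 0; 1 0.000 0.012 0.025 0; 1 0.000 0.014 0.034 0; 1 0.000 0.015 0.043 0
```

Emit:
step_arm(
  motion="1 0.06 -0.02 0 0; 1 0.12 -0.04 0 0; 1 0.18 -0.06 0 0; 1 0.24 -0.08 0 0; 1 0.268 -0.084 0 0",
  newtons=60,
)

```text
clock: 2.02
eef_pos: [0.5396, 0.2708, 0.2315]
tool_rot: [[-0.002, 1.0, -0.0], [1.0, 0.002, 0.0], [0.0, -0.0, -1.0]]
force: [-0.0, -0.7, 0.4]
finger_gap: 0.0002
gripper_force: 0.0
```

Emit:
step_arm(
  motion="1 0 0 0.03 0; 1 0 0 0.06 0; 1 0 0 0.09 0; 1 0 0 0.102 0; 1 -0.006 0 0.102 0",
)

```text
clock: 2.65
eef_pos: [0.5408, 0.2619, 0.1289]
tool_rot: [[-0.0, 1.0, -0.001], [1.0, 0.0, -0.0], [-0.0, -0.001, -1.0]]
force: [0.9, -0.2, -0.6]
finger_gap: -0.0002
gripper_force: 0.0
```

Emit:
step_arm(
  motion="1 -0.011 0 0 0; 1 -0.022 0 0 0; 1 -0.033 0 0.001 0; 1 -0.044 0.001 0.003 0; 1 -0.054 0.001 0.006 0",
)

```text
clock: 3.28
eef_pos: [0.5422, 0.2072, 0.1234]
tool_rot: [[0.0, 1.0, 0.0], [1.0, -0.0, 0.0], [0.0, 0.0, -1.0]]
force: [-0.5, 0.7, 0.9]
finger_gap: -0.0002
gripper_force: 0.4
```

Emit:
step_arm(
  motion="1 -0.012 0 0.004 0; 1 -0.023 0 0.009 0; 1 -0.033 0 0.015 0; 1 -0.042 0.001 0.023 0; 1 -0.05 0.001 0.031 0",
)

```text
clock: 3.9
eef_pos: [0.543, 0.1574, 0.0917]
tool_rot: [[0.0, 1.0, -0.0], [1.0, -0.0, -0.0], [-0.0, -0.0, -1.0]]
force: [0.4, 0.3, -0.8]
finger_gap: 0.0
gripper_force: 0.3
```

Emit:
step_arm(
  motion="1 -0.007 0 0.009 0; 1 -0.013 0 0.019 0; 1 -0.018 0 0.03 0; 1 -0.022 0 0.041 0; 1 -0.024 0 0.052 0",
)

```text
clock: 4.53
eef_pos: [0.5428, 0.1338, 0.0395]
tool_rot: [[0.0, 1.0, -0.0], [1.0, -0.0, -0.0], [-0.0, -0.0, -1.0]]
force: [-0.1, 0.2, 1.2]
finger_gap: 0.0002
gripper_force: 0.3
```

Emit:
step_arm(
  motion="1 -0.001 0 0.008 0; 1 -0.001 0 0.014 0; 1 -0.001 0 0.016 0; 1 -0.001 0 0.016 0",
)

```text
clock: 5.03
eef_pos: [0.5428, 0.133, 0.025]
tool_rot: [[-0.0, 1.0, -0.0], [1.0, 0.0, -0.0], [-0.0, -0.0, -1.0]]
force: [-3.1, -1.9, 8.1]
finger_gap: 0.0002
gripper_force: 4.0
```

Emit:
step_arm(
  motion="1 0 0 -0.05 0; 1 0 0 -0.11 0; 1 0 0 -0.166 0; 1 -0.06 0 -0.166 0; 1 -0.12 0 -0.166 0",
)

```text
clock: 5.65
eef_pos: [0.5436, 0.0125, 0.1917]
tool_rot: [[-0.003, 1.0, 0.003], [1.0, 0.003, -0.0], [-0.0, 0.003, -1.0]]
force: [2.0, -0.8, 0.0]
finger_gap: 0.0001
gripper_force: 0.0
```

Emit:
step_arm(
  motion="1 -0.06 0.002 0 0; 1 -0.112 0.004 0 0; 1 -0.112 0.004 0 0",
)

```text
clock: 6.02
eef_pos: [0.5471, -0.102, 0.1905]
tool_rot: [[0.004, 1.0, 0.001], [1.0, -0.004, -0.001], [-0.001, 0.001, -1.0]]
force: [0.3, 0.3, -0.3]
finger_gap: -0.0
gripper_force: 0.0
```

```bash
cat > look.py <<'E'
import sys
from fit import *
p=[.544,.089,.027];o=[]
for n in("scene","side"):
    c=ctrl.camera(n);im=cv2.resize(c["pixels"][:,:,::-1],None,fx=2,fy=2)
    u=np.int32([proj(c,q)*2 for q in W(p,box)])
    for i,j in((0,2),(4,6),(0,4),(2,6),(1,3),(5,7),(1,5),(3,7)):cv2.line(im,tuple(u[i]),tuple(u[j]),(0,255,255),1)
    x,y=(400,250) if n=="scene" else (290,250)
    o.append(im[y:y+440,x:x+398])
cv2.imwrite(f"pics/{sys.argv[1]}.png",np.hstack(o))
E
python3 look.py a
```

```text
(no output)
```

View pics/a.png

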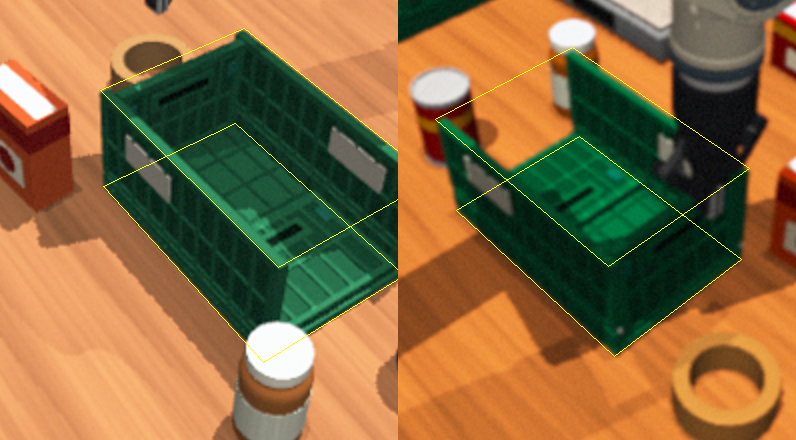

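The left end lies flat and the crate is still on its outline; the tape (side view, about (725,385)) is clear. Now the right end.

Emit:
step_arm(
  motion="1 0 0 0.03 0; 1 0 0 0.05 0; 1 0 0 0.061 0; 1 0.006 0 0.061 0; 1 0.014 0 0.061 0",
)

```text
clock: 6.75
eef_pos: [0.5475, -0.0842, 0.13]
tool_rot: [[-0.0, 1.0, 0.001], [1.0, 0.0, -0.0], [-0.0, 0.001, -1.0]]
force: [0.1, -0.1, 0.9]
finger_gap: 0.0001
gripper_force: 0.0
```

Emit:
step_arm(
  motion="1 0.012 0 0 0; 1 0.023 0 0 0; 1 0.034 0 0.001 0; 1 0.045 -0.001 0.003 0; 1 0.056 -0.001 0.006 0",
)

```text
clock: 7.38
eef_pos: [0.546, -0.0282, 0.1232]
tool_rot: [[0.0, 1.0, 0.0], [1.0, -0.0, -0.0], [-0.0, 0.0, -1.0]]
force: [-0.3, -0.9, 0.4]
finger_gap: 0.0003
gripper_force: 0.4
```

Emit:
step_arm(
  motion="1 0.012 0 0.004 0; 1 0.023 0 0.009 0; 1 0.033 0 0.015 0; 1 0.042 -0.001 0.023 0; 1 0.05 -0.001 0.031 0",
)

```text
clock: 8.0
eef_pos: [0.5449, 0.0216, 0.0917]
tool_rot: [[-0.0, 1.0, -0.0], [1.0, 0.0, 0.0], [0.0, -0.0, -1.0]]
force: [-1.2, -0.9, 0.4]
finger_gap: -0.0004
gripper_force: 0.3
```

Emit:
step_arm(
  motion="1 0.007 0 0.009 0; 1 0.013 0 0.019 0; 1 0.018 0 0.03 0; 1 0.022 0 0.041 0; 1 0.024 0 0.052 0",
)

```text
clock: 8.62
eef_pos: [0.545, 0.0452, 0.0395]
tool_rot: [[-0.0, 1.0, -0.0], [1.0, 0.0, 0.0], [0.0, -0.0, -1.0]]
force: [-0.2, 0.4, -0.1]
finger_gap: -0.0002
gripper_force: 0.3
```

Emit:
step_arm(
  motion="1 0.001 0 0.008 0; 1 0.001 0 0.013 0; 1 0.001 0 0.015 0; 1 0.001 0 0.015 0",
)

```text
clock: 9.12
eef_pos: [0.5451, 0.0459, 0.0254]
tool_rot: [[0.0, 1.0, 0.0], [1.0, -0.0, -0.0], [-0.0, 0.0, -1.0]]
force: [0.1, -0.5, 0.1]
finger_gap: 0.0003
gripper_force: 0.0
```

Emit:
step_arm(
  motion="1 0.001 0 0.001 0; 1 0.001 0 0.0015 0; 1 0.001 0 0.0015 0",
)

```text
clock: 9.5
eef_pos: [0.5453, 0.0465, 0.0249]
tool_rot: [[-0.0, 1.0, 0.001], [1.0, 0.0, -0.001], [-0.001, 0.001, -1.0]]
force: [-1.4, -4.2, 10.5]
finger_gap: 0.0
gripper_force: 5.0
```

Emit:
step_arm(
  motion="1 0 0 -0.05 0; 1 0 0 -0.11 0; 1 0 0 -0.166 0; 1 0.02 0.05 -0.166 0; 1 0.045 0.1 -0.166 0",
)

```text
clock: 10.12
eef_pos: [0.6467, 0.0922, 0.1922]
tool_rot: [[0.001, 1.0, 0.004], [1.0, -0.001, 0.0], [0.0, 0.004, -1.0]]
force: [1.4, -0.7, -0.3]
finger_gap: 0.0003
gripper_force: 0.0
```

Emit:
step_arm(
  motion="1 0 0.04 0 0; 1 0 0.04 0 0; 1 0 0.04 0.03 0; 1 0 0.04 0.055 0; 1 0 0.034 0.057 0",
)

```text
clock: 10.75
eef_pos: [0.6764, 0.0916, 0.1308]
tool_rot: [[0.0, 1.0, -0.005], [1.0, -0.0, -0.001], [-0.001, -0.005, -1.0]]
force: [0.5, 0.6, -0.2]
finger_gap: -0.0001
gripper_force: 0.0
```

Emit:
step_arm(
  motion="1 0 -0.01 0 0; 1 0 -0.02 0 0; 1 0 -0.03 0 0; 1 0 -0.041 0.001 0; 1 -0.001 -0.051 0.003 0",
)

```text
clock: 11.38
eef_pos: [0.6274, 0.0912, 0.1301]
tool_rot: [[-0.0, 1.0, 0.001], [1.0, 0.0, 0.0], [0.0, 0.001, -1.0]]
force: [0.6, -0.4, -0.0]
finger_gap: 0.0002
gripper_force: 0.4
```

Emit:
step_arm(
  motion="1 0 -0.01 0.003 0; 1 -0.001 -0.02 0.007 0; 1 -0.001 -0.029 0.012 0; 1 -0.001 -0.038 0.018 0; 1 -0.001 -0.045 0.025 0",
)

```text
clock: 12.0
eef_pos: [0.5823, 0.09, 0.1043]
tool_rot: [[-0.0, 1.0, -0.0], [1.0, 0.0, -0.0], [-0.0, -0.0, -1.0]]
force: [1.0, 0.3, 0.9]
finger_gap: -0.0001
gripper_force: 0.3
```

Emit:
step_arm(
  motion="1 0 -0.008 0.008 0; 1 0 -0.014 0.016 0; 1 0 -0.019 0.025 0; 1 -0.001 -0.024 0.035 0; 1 -0.001 -0.027 0.045 0",
)

```text
clock: 12.62
eef_pos: [0.5555, 0.0889, 0.059]
tool_rot: [[0.0, 1.0, -0.0], [1.0, -0.0, -0.0], [-0.0, -0.0, -1.0]]
force: [-0.1, 0.2, -0.3]
finger_gap: 0.0003
gripper_force: 0.2
```

Emit:
step_arm(
  motion="1 0 -0.002 0.01 0; 1 0 -0.003 0.018 0; 1 0 -0.003 0.022 0; 1 0 -0.003 0.023 0; 1 0 -0.003 0.023 0",
)

```text
clock: 13.25
eef_pos: [0.5527, 0.089, 0.0379]
tool_rot: [[-0.0, 1.0, -0.001], [1.0, 0.0, -0.0], [-0.0, -0.001, -1.0]]
force: [-4.6, -1.0, 14.3]
finger_gap: 0.0004
gripper_force: 7.2
```

Emit:
step_arm(
  motion="1 0 0 -0.05 0; 1 0 0 -0.1 0; 1 0 0 -0.155 0; 1 0 -0.05 -0.155 0; 1 0 -0.1 -0.155 0",
)

```text
clock: 13.88
eef_pos: [0.4526, 0.0891, 0.1927]
tool_rot: [[0.0, 1.0, 0.002], [1.0, -0.0, 0.0], [0.0, 0.002, -1.0]]
force: [-0.6, -0.6, 0.2]
finger_gap: -0.0003
gripper_force: 0.0
```

Emit:
step_arm(
  motion="1 0 -0.046 0 0; 1 0 -0.046 0 0; 1 0 -0.046 0.03 0; 1 0 -0.046 0.055 0; 1 0 -0.04 0.057 0",
)

```text
clock: 14.5
eef_pos: [0.4129, 0.0889, 0.1338]
tool_rot: [[0.0, 1.0, -0.002], [1.0, -0.0, -0.0], [-0.0, -0.002, -1.0]]
force: [-0.7, 0.1, -0.6]
finger_gap: 0.0001
gripper_force: 0.0
```

```bash
python3 look.py b
```

```text
(no output)
```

View pics/b.png

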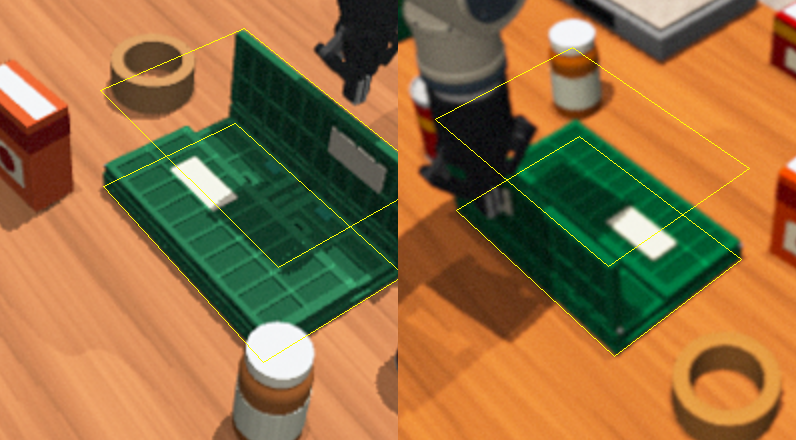

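Both ends and the low side lie flat, and the crate base is still on its outline; the fingers stand outside the high wall (scene view, about (350,90)). Now that wall.

Emit:
step_arm(
  motion="1 0 0.01 0.001 0; 1 0 0.019 0.001 0; 1 0 0.028 0.001 0; 1 0 0.037 0.002 0; 1 0 0.046 0.004 0",
)

```text
clock: 15.22
eef_pos: [0.4597, 0.089, 0.1308]
tool_rot: [[0.0, 1.0, 0.0], [1.0, -0.0, 0.0], [0.0, 0.0, -1.0]]
force: [-1.8, 0.7, 1.0]
finger_gap: 0.0
gripper_force: 0.5
```

Emit:
step_arm(
  motion="1 0 0.009 0.002 0; 1 0 0.018 0.006 0; 1 0 0.026 0.011 0; 1 0 0.034 0.017 0; 1 0 0.041 0.024 0",
)

```text
clock: 15.85
eef_pos: [0.5006, 0.089, 0.1064]
tool_rot: [[0.0, 1.0, 0.0], [1.0, -0.0, 0.0], [0.0, 0.0, -1.0]]
force: [-0.8, 1.2, 1.1]
finger_gap: -0.0
gripper_force: 0.5
```

Emit:
step_arm(
  motion="1 0 0.007 0.007 0; 1 0 0.012 0.014 0; 1 0 0.017 0.022 0; 1 0 0.021 0.031 0; 1 0 0.023 0.04 0",
)

```text
clock: 16.48
eef_pos: [0.5233, 0.089, 0.0662]
tool_rot: [[-0.0, 1.0, 0.0], [1.0, 0.0, 0.0], [0.0, 0.0, -1.0]]
force: [0.1, -0.3, 1.1]
finger_gap: -0.0004
gripper_force: 0.4
```

Emit:
step_arm(
  motion="1 0 0.001 0.008 0; 1 0 0.001 0.014 0; 1 0 0.001 0.016 0; 1 0 0.001 0.017 0; 1 0 0.001 0.017 0",
)

```text
clock: 17.1
eef_pos: [0.5236, 0.089, 0.0509]
tool_rot: [[-0.0, 1.0, -0.0], [1.0, 0.0, -0.0], [-0.0, -0.0, -1.0]]
force: [-3.9, -0.7, 14.4]
finger_gap: 0.0004
gripper_force: 7.0
```

Emit:
step_arm(
  motion="1 0 0 -0.04 0; 1 0 0 -0.09 0; 1 0 0 -0.15 0; 1 0 0 -0.2 0; 1 0 0 -0.2 0",
)

```text
clock: 17.73
eef_pos: [0.5262, 0.0894, 0.2541]
tool_rot: [[-0.0, 1.0, 0.008], [1.0, 0.0, 0.001], [0.001, 0.008, -1.0]]
force: [-0.3, 0.3, 0.4]
finger_gap: -0.0
gripper_force: 0.0
```

```bash
python3 look.py c
```

```text
(no output)
```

View pics/c.png

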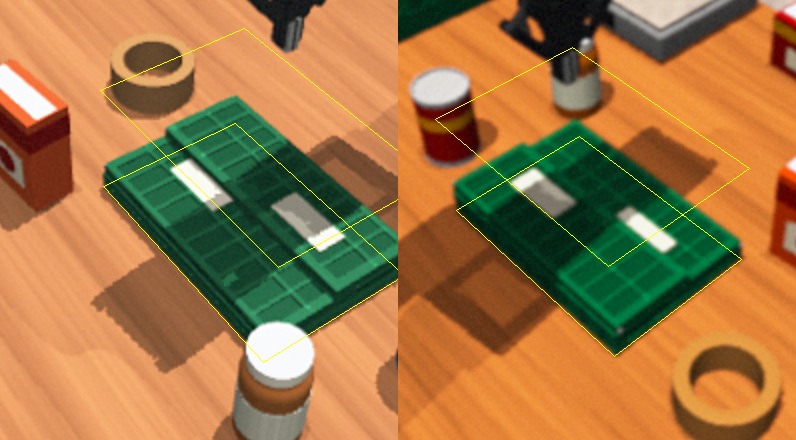

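The crate is folded flat with the high wall on top, still on its outline. The tape, jar, tin and packet have not moved.

```bash
python3 -c "
from rig import ctrl
print(ctrl.close_job())"
```

```text
the job is handed in; nothing more can be done
None
```

The crate is folded flat in the order asked (both ends, then the low long wall, then the high one on top), it did not shift from its place, the goods around it are undisturbed, and the job is handed in at about 18 s.

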